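# Load the boxed-in drive module onto the feed ramp

### The arm

A 6-joint arm with a two-finger parallel gripper is mounted at the origin on the work surface. World frame = base frame: x ahead of the robot, y to its left, z up, the work surface at z = 0. Lengths are in m, angles in degrees, forces in N, time in s.
With the tool pointing down it reaches from about 0.4 to 0.825 m from the base axis. Payload 7 kg.
Tool frame: the origin (TCP) lies midway between the tips of the shut fingers; the grasp point (between the pads) lies 19 mm behind it (ctrl.grip_point_offset is the distance from the TCP to the grasp point, in m); x points along the fingers, y is the direction in which the jaws open and shut, and the axes are right-handed (so a half turn about x gives the same grasp; the last joint's range is limited). The gripper opens to 88 mm and grips with 3 to 60 N. Pads are 19 mm wide; open, the fingers measure 130 mm over their backs; the gripper's body (78 mm by 193 mm) begins 47 mm behind the grasp point.
Start: joints at [-49.326, 20.546, 0.682, 0, -70.136, -16.507], TCP at [0.276, -0.616, 0.2] pointing down, gripper open.
Joint ranges: [-176.03, 176.03], [-82.01, 121.73], [-58.28, 71.71], [-173.87, 95.51], [-174.79, -0.11], [-173.66, 173.66]. Speed limits (degrees/s): [136.94, 136.94, 172.46, 180, 180, 180].

### API

Orientations are given as [roll, pitch, yaw] about the fixed x, y, z axes, in that order (R = Rz(yaw) Ry(pitch) Rx(roll)).
In Python, from plant import ctrl gives the robot as it stands.
- The arm moves only by the tool drive_tool, never from a script. Its argument "plan" is a list of rows, each a list of 3 entries, a list of its own where there are three numbers: the shift along the tool's x, y, z in m, then the turn, a rotation vector about the tool's x, y, z in degrees, then the opening, from 0 (shut) to 1 (fully open). In form: [[[dx, dy, dz], [wx, wy, wz], grip], ...]. A call has 1 to 20 rows; each row is the pose to reach, as a shift and turn from the pose measured when the call began, along the tool's axes at that moment; what a row does not reach only later rows make up. A row lasts 1/12 s, in which the tool goes at most 41.7 mm and 7.16 degrees, less where a joint would pass 70% of its speed; a pose out of reach is approached as far as the arm can. A call with a gripper value outside its range is refused whole. The fingers move at their own pace and stop on an object; the grip force is fixed at half the most. Time passes only in rows, so rows that repeat a pose let the fingers close. It gives the time, the measured TCP pose, the force and the opening at its end, in the units of the state.
- ctrl.get_obs(): the state, without advancing time (a new reading comes with each control period).
- ctrl.snapshot(name): name is "side" or "top" or "wrist"; returns the picture (400x640x3 uint8, blue, green, red); there is no depth.
- ctrl.get_calibration(name): a dict with "fx", "fy", "cx", "cy" (pixels), "R" (3x3) and "t" (3): a world point X has camera coordinates R X + t. Camera axes: x right, y down, z forward; pixel columns grow to the right and rows downward; lengths in m; the calibration is good to about 2 mm. A picture is of the moment at which its call begins: read the wrist's pose just before it. get_calibration takes no time and is no camera call; for the wrist camera it gives the pose at the moment of the call.
- ctrl.close_job(): hands the job in, once; it reports no verdict.
Trained networks look in the newest picture that a camera, given by its name, has taken for a name from the list of things; names that differ only in an ending like _2 or _b are one class to them, and where a whole thing is asked for, a point or a joint stands for the part that bears it (a point fixed in the world has none). Each returns a list of dicts, best first, with "confidence" (0 to 1); they miss things now and then, are a little off and sometimes report something else, mostly with a low value. They report only what shows in the picture. A call takes as long as a camera call.
- ctrl.cut_out(camera, name): "pixels" (400x640 bool, what is visible of it) and "pixel" ([column, row] in pixels, amid what is visible of it).
- ctrl.landmark_of(camera, name): "pixel" ([column, row] in pixels: a listed point, or the origin of a listed thing).
The state is a dict: "clock": time; "joint_pos": joint angles; "qvel": joint speeds; "tau": joint torques, N m; "tool_pos": TCP position; "orientation": TCP orientation; "force": force on the tool from outside, world axes, zero at the start; "moment": the same for the moment, N m; "opening": finger opening in m.
Only numpy, scipy, OpenCV 4.12 (cv2) and the standard library are available. Lean on these libraries where they do the work, as an engineer would, in place of code of your own. Each camera call takes 0.05 s, during which the arm holds its last target. There are 200 camera calls.

### The job

The drive module on the grey kit board is hemmed in by the red and the blue spray can: first stand both cans in the white side tray, then take the module and let go of it, lying lengthwise, at the upper end of the aluminium ramp so that it slides down to the yellow stop. Then put each can back upright in the middle of the pad of its own colour. Do not tip the cans over, and leave the green can, the tape roll and the screwdriver where they are.

Things in the scene. Friction and masses are not known exactly. Their poses are not given: they have to be found in the camera images.
- can_red_center (a point): Red spray can: white cylinder with a red cap and red band, 44 mm diameter, 88 mm tall, about 0.12 kg, upright; round, so its yaw is meaningless. This point is its centre, 44 mm above its foot; z is its axis. It starts on the pad of its own colour.
- can_blue_center (a point): Blue spray can: white cylinder with a blue cap and blue band, 44 mm diameter, 88 mm tall, about 0.12 kg, upright; round, so its yaw is meaningless. This point is its centre, 44 mm above its foot; z is its axis. It starts on the pad of its own colour.
- module_center (a point): Drive module: black box, aluminium fins on top, orange end caps, 95 mm long (x), 40 wide (y), 44 high (z), about 0.35 kg; lies on the grey board (130 x 180 mm, 8 mm thick, fixed) midway between the cans, 10 mm gaps to them; its y runs along the line between the cans within 3 deg. This point is its centre, 22 mm above its underside. Either end may lead.
- pad_red: Red round pad, 60 mm diameter, fixed on the grey board: home of the red can. Origin on its axis at its underside, 8 mm above the table; its top is 11 mm above the table. The two pads lie 52 mm either side of the board's middle.
- pad_blue: Blue round pad, 60 mm diameter, fixed on the grey board: home of the blue can. Origin on its axis at its underside, 8 mm above the table; its top is 11 mm above the table. The two pads lie 52 mm either side of the board's middle.
- tray: Side tray: shallow open white plastic tray, fixed, 210 mm (its x) by 130 mm (its y), outer; walls 4 mm thick, rim 12 mm above the table, floor 4 mm thick. Origin at the centre of its underside, on the table. Takes both cans side by side along x.
- ramp: Fixed slippery ramp, sheet 230 mm long, 150 wide (y), falling 22 deg to its -x; side lips 8 mm high; at the low end a yellow stop bar 26 mm high. Origin on the table under the sheet's centre, z up; surface z = 55 + 0.404 x mm (x -107 to 107). Module's centre is 22 mm off the sheet: at the stop x -65, z 52; let go near x 43, z 96 (upper half: x over 10). It slides down by itself.
- can_green_center (a point): Green-capped spray can, the same make (44 mm diameter, 88 mm tall), standing on the table: not part of the job, leave alone. This point is its centre.
- tape: Roll of yellow tape lying flat, 90 mm diameter, 25 mm high: leave alone. Origin at the centre of its underside.
- driver: Screwdriver with red handle, 170 mm long, lying on the table along its x: leave alone.

How it is judged (in metres and radians):
On the way, in this order (a step that is already met when the one before it is completed fails the run):
1. both cans stand upright in the side tray, released (x of can_red_center in the frame of tray between -0.09 and 0.09 m and y of can_red_center in the frame of tray between -0.045 and 0.045 m and z of each of can_red_center, can_blue_center in the frame of tray below 0.056 m and angle between each of can_red, can_blue's own z axis and vertical below 0.12 rad and linear speed of each of can_red, can_blue below 0.03 m/s and contact force between the fingers and can_red below 0.1 N and x of can_blue_center in the frame of tray between -0.09 and 0.09 m and y of can_blue_center in the frame of tray between -0.045 and 0.045 m and contact force between the fingers and can_blue below 0.1 N), for 0.2 s.
2. the module is let go, low over or on the upper half of the ramp (x of module_center in the frame of ramp between 0.01 and 0.08 m and y of module_center in the frame of ramp between -0.05 and 0.05 m and z of module_center in the frame of ramp below 0.135 m and contact force between the fingers and module below 0.1 N), for 0.02 s.
3. the module has slid down to the stop (x of module_center in the frame of ramp between -0.075 and -0.055 m and y of module_center in the frame of ramp between -0.045 and 0.045 m and z of module_center in the frame of ramp between 0.042 and 0.064 m and angle between module's own z axis and vertical between 0.29 and 0.48 rad and linear speed of module below 0.03 m/s and angle between the x axis of module and the x axis of ramp, either way round below 0.52 rad), for 0.2 s.
At the end, for the whole second after the job is handed in: The module lies lengthwise on the ramp (within 30 degrees, on its underside) against the stop (centre within 10 mm of its place there along the ramp and 45 mm of the middle line), each can stands upright (within 7 degrees) on the pad of its own colour, centred within 12 mm; all at rest (all of step 3 and angular speed of module below 0.2 rad/s and horizontal distance between can_red_center and pad_red below 0.012 m and height (world z) of can_red_center between 0.048 and 0.062 m and angle between each of can_red, can_blue's own z axis and vertical below 0.12 rad and linear speed of each of can_red, can_blue below 0.03 m/s and horizontal distance between can_blue_center and pad_blue below 0.012 m and height (world z) of can_blue_center between 0.048 and 0.062 m); the robot touches nothing.
It fails at once if a can of the job is tipped over (angle between any of can_red, can_blue's own z axis and vertical above 0.7 rad).
It fails at once if the green can, tape roll or screwdriver is disturbed (distance of any of can_green_center, tape, driver from where it was at the start of the episode above 0.025 m).
It also fails if it takes over 128 s, if anything falls off the work surface, if the arm or the gripper's body presses on something with over 40 N, if the wrist force passes 120 N, or if a joint passes its speed limit or range.

## Working session

There is one attempt and no reset: what is moved stays moved. The work goes in short steps, Python scripts to look and compute and a tool call to move; the robot and the scene stay as the last step left them, time stands still between calls to the robot, and variables do not carry over. Pictures are saved under pics/ and viewed, about 12 in all and at most 16, crops included, and the job is handed in when it is done.

Besides the shell and the picture viewer there is one more tool, called after "Emit:" by a JSON object that holds its "api" and its "payload", one argument or row to a line. drive_tool: Moves the arm, as the interface text tells. Its arguments: {"type":"object","properties":{"plan":{"type":"array","items":{"type":"array"}}},"required":["plan"]}

```bash
ls; mkdir -p pics
python3 - <<'E'
from plant import ctrl
import cv2,numpy as np
np.set_printoptions(precision=4,suppress=True)
print(ctrl.get_obs())
for c in("side","top"):
    im=ctrl.snapshot(c); cv2.imwrite(f"pics/{c}0.png",im)
    k=ctrl.get_calibration(c); print(c,k)
    for n in["can_red_center","can_blue_center","module_center","pad_red","pad_blue","tray","ramp","can_green_center","tape","driver"]:
        print(n,[(np.round(d["pixel"],1),round(d["confidence"],2)) for d in ctrl.landmark_of(c,n)[:3]])
a=cv2.imread("pics/side0.png")
E
```

```text
pics
{'clock': 0.0, 'joint_pos': array([-49.3249,  20.5906,   0.6333,  -0.0199, -70.136 , -16.507 ]), 'qvel': array([-0.0244,  0.0371,  0.0316, -0.0292,  0.0654, -0.052 ]), 'tau': array([ -0.0012, -58.2719,  29.3055,   6.9974,   0.0067,  -0.0002]), 'tool_pos': array([ 0.2761, -0.6154,  0.1993]), 'orientation': array([ 95.1748,  89.9048, 119.3362]), 'force': array([ 0.6497, -0.0544, -0.4293]), 'moment': array([-0.0103,  0.0255, -0.021 ]), 'opening': 0.08748434587839884}
side {'fx': 443.38620962245693, 'fy': 443.38620962245693, 'cx': 322.27145881812146, 'cy': 203.22883373808673, 'R': array([[-0.8504, -0.5256,  0.0215],
       [-0.2813,  0.4198, -0.8629],
       [ 0.4445, -0.7399, -0.5049]]), 't': array([0.5236, 0.235 , 0.8963])}
can_red_center [(array([325.9, 229.7]), 0.91)]
can_blue_center [(array([334.5, 206.8]), 0.77), (array([314.7, 190.8]), 0.37), (array([402., 190.]), 0.26)]
module_center [(array([333.2, 226.7]), 0.93)]
pad_red [(array([327.1, 244.5]), 0.6)]
pad_blue [(array([327.9, 246.8]), 0.4)]
tray [(array([399.4, 186.3]), 0.63)]
ramp [(array([292.3, 321. ]), 0.79)]
can_green
[... 221 characters left out ...]
5, 'R': array([[ 0.0281, -0.9996, -0.0018],
       [-0.9932, -0.0278, -0.1127],
       [ 0.1126,  0.0049, -0.9936]]), 't': array([-0.0193,  0.6156,  0.8613])}
can_red_center [(array([279.5, 215.8]), 0.73)]
can_blue_center [(array([324.3, 206.8]), 0.56)]
module_center [(array([301. , 214.8]), 0.76)]
pad_red [(array([322.6, 202.3]), 0.52), (array([283.3, 215.4]), 0.46)]
pad_blue [(array([326.6, 206.8]), 0.59), (array([253.6, 117.7]), 0.36)]
tray [(array([451.5, 238.9]), 0.78), (array([309. , 133.6]), 0.56), (array([383.1, 149.6]), 0.28)]
ramp [(array([172.9, 244.2]), 0.9)]
can_green_center [(array([252.7, 117.6]), 0.84)]
tape [(array([309., 132.]), 0.58)]
driver [(array([380.1, 148.2]), 0.63)]
```

View pics/top0.png

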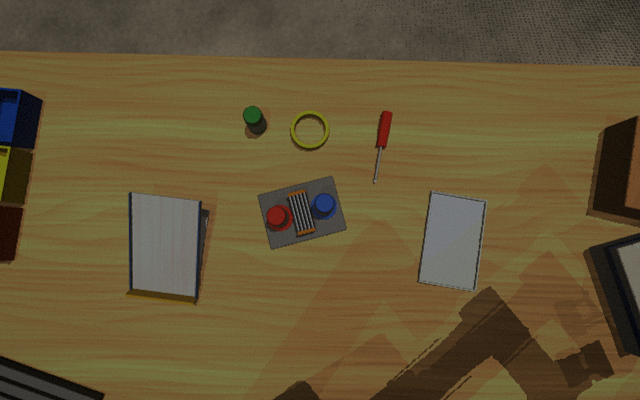

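View pics/side0.png

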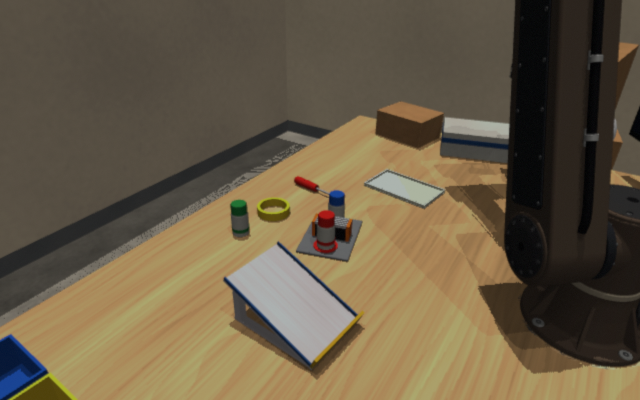

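The top view shows the red can at (278,217), the module at (301,213), the blue can at (324,206), the tray around (452,240) and the ramp around (165,247), with its yellow stop at the bottom (towards the robot). The side view agrees with this. Next I'll get metric values.

```bash
cat > h.py <<'E'
from plant import ctrl
import cv2,numpy as np
from scipy.spatial.transform import Rotation as Rot
np.set_printoptions(precision=4,suppress=True)
def plane(k,px,z):
    px=np.atleast_2d(np.asarray(px,float))
    d=np.c_[(px[:,0]-k["cx"])/k["fx"],(px[:,1]-k["cy"])/k["fy"],np.ones(len(px))]@k["R"]
    C=-k["R"].T@k["t"]; return C+d*((z-C[2])/d[:,2])[:,None]
def tri(ks,pxs):
    A=[];b=[]
    for k,p in zip(ks,pxs):
        d=k["R"].T@np.array([(p[0]-k["cx"])/k["fx"],(p[1]-k["cy"])/k["fy"],1]);d/=np.linalg.norm(d)
        P=np.eye(3)-np.outer(d,d);A.append(P);b.append(P@(-k["R"].T@k["t"]))
    return np.linalg.lstsq(np.vstack(A),np.hstack(b),rcond=None)[0]
def proj(k,X):
    c=np.atleast_2d(X)@k["R"].T+k["t"]; return np.c_[k["fx"]*c[:,0]/c[:,2]+k["cx"],k["fy"]*c[:,1]/c[:,2]+k["cy"]]
def toolR(jaw,tilt=None):
    """tool down, jaw axis y at world yaw jaw (deg); tilt = rotvec (deg, world) applied after"""
    a=np.radians(jaw);y=np.array([np.cos(a),np.sin(a),0]);x=np.array([0,0,-1.])
    R=Rot.from_matrix(np.c_[x,y,np.cross(x,y)])
    return Rot.from_rotvec(tilt,degrees=True)*R if tilt is not None else R
def shift(gp,jaw,tilt=None):
    """move numbers from present pose to grasp point gp"""
    o=ctrl.get_obs();R0=Rot.from_euler('xyz',o["orientation"],degrees=True)
    best=None
    for j in(jaw,jaw+180):
        R=toolR(j,tilt);w=(R0.inv()*R).as_rotvec(degrees=True)
        tcp=np.asarray(gp)+R.apply([.019,0,0]);s=R0.inv().apply(tcp-o["tool_pos"])
        r=(np.round(s,4).tolist(),np.round(w,1).tolist())
        if best is None or np.linalg.norm(w)<np.linalg.norm(best[1]):best=r
    return best
E
python3 - <<'E'
from h import *
ks={c:ctrl.get_calibration(c) for c in("side","top")}
P={"red":((325.9,229.7),(279.5,215.8),.055),"blue":((334.5,206.8),(324.3,206.8),.055),"mod":((333.2,226.7),(301,214.8),.03),"tray":((399.4,186.3),(451.5,238.9),0),"ramp":((292.3,321),(172.9,244.2),0),"green":((241.2,216),(252.7,117.6),.044)}
for n,(s,t,z) in P.items(): print(n,"tri",tri([ks["side"],ks["top"]],[s,t]),"top-plane",plane(ks["top"],t,z)[0],"side",plane(ks["side"],s,z)[0])
top=cv2.imread("pics/top0.png")
for n,z in(("tray",.012),("ramp",.055)):
    for c in("top","side"):
        ctrl.snapshot(c)
        d=ctrl.cut_out(c,n)[0];m=d["pixels"].astype(np.uint8)
        cn=max(cv2.findContours(m,0,2)[0],key=cv2.contourArea)[:,0]
        q=cv2.approxPolyDP(cn,6,True)[:,0]
        print(n,c,d["confidence"],q.tolist())
        r=cv2.minAreaRect(plane(ks[c],cn,z)[:,:2].astype(np.float32));print(r)
cv2.imwrite("pics/crop0.png",cv2.resize(top[160:320,110:360],None,fx=3.2,fy=3.2,interpolation=cv2.INTER_CUBIC))
E
```

```text
red tri [0.5615 0.0742 0.0518] top-plane [0.5618 0.0742 0.055 ] side [0.5586 0.0781 0.055 ]
blue tri [ 0.5878 -0.0207  0.0594] top-plane [ 0.5842 -0.0228  0.055 ] side [ 0.5955 -0.0256  0.055 ]
mod tri [0.5667 0.0284 0.0333] top-plane [0.5668 0.0284 0.03  ] side [0.5692 0.024  0.03  ]
tray tri [ 0.5266 -0.313   0.0086] top-plane [ 0.5228 -0.3178  0.    ] side [ 0.5357 -0.3259  0.    ]
ramp tri [ 0.4904  0.3206 -0.0012] top-plane [0.4927 0.3216 0.    ] side [0.4871 0.3206 0.    ]
green tri [0.7756 0.14   0.0525] top-plane [0.7832 0.1444 0.044 ] side [0.7785 0.1294 0.044 ]
tray top 0.86 [[432, 191], [418, 280], [475, 291], [487, 201]]
((0.5200307369232178, -0.3170183300971985), (0.13450835645198822, 0.21186679601669312), 81.50129699707031)
tray side 0.69 [[364, 183], [421, 208], [444, 192], [390, 170]]
((0.5156998038291931, -0.305431604385376), (0.16395075619220734, 0.22211505472660065), 82.13555908203125)
ramp top 0.86 [[130, 193], [127, 295], [192, 305], [208, 211], [197, 200]]
((0.4856412708759308, 0.32436177134513855), (0.17795968055725098, 0.22589388489723206), 85.92001342773438)
ramp side 0.85 [[277, 243], [223, 282], [237, 320], [311, 369], [363, 312]]
((0.49611902236938477, 0.3112143278121948), (0.22190077602863312, 0.2858889102935791), 82.07957458496094)
```

View pics/crop0.png

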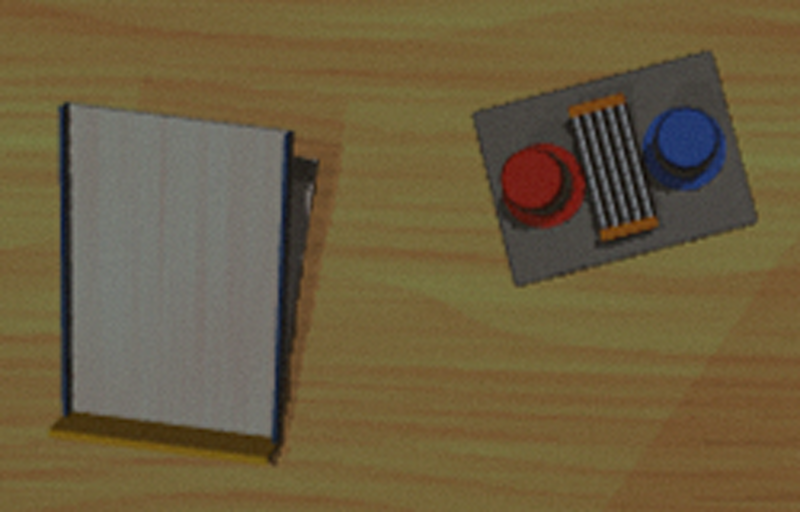

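The crop shows the board corners at about (472,113), (711,51), (758,222) and (520,286). The pads peek out around (543,185) and (684,148). The ramp sheet's top edge runs (66,103)–(291,131), and the stop is at the bottom.

Run:
```python
from h import *
k=ctrl.get_calibration("top")
f=lambda p,z: plane(k,(np.array(p,float)+.5)/3.2-.5+[110,160],z)[:,:2]
B=f([(472,113),(711,51),(758,222),(520,286)],.008)
print(B,B.mean(0),[np.linalg.norm(B[i]-B[i-1]) for i in range(4)])
u=(B[0]+B[3]-B[1]-B[2]);u/=np.linalg.norm(u);print("line dir",u,np.degrees(np.arctan2(u[1],u[0])))
v=B[0]+B[1]-B[2]-B[3];print("perp",np.degrees(np.arctan2(v[1],v[0])))
c=B.mean(0);print("padR",c+.052*u,"padB",c-.052*u)
print("pads seen",f([(543,185),(684,148)],.011))
print("cap tops",f([(531,179),(688,137)],.099))
print("mod top",f([(613,168)],.052))
a=f([(66,103),(291,131)],.106);b=f([(64,414),(275,441)],.02)
print("ramp",a,b,np.linalg.norm(a[0]-a[1]),a.mean(0),b.mean(0))
for w in(a[0]-a[1],b[0]-b[1]): print(np.degrees(np.arctan2(w[1],w[0])))
T=plane(k,[[432,191],[418,280],[475,291],[487,201]],.012)[:,:2];print("tray",T,T.mean(0))
print(shift([.575,.03,.30],-15+90))
```

```text
[[ 0.6109  0.1319]
 [ 0.661  -0.0393]
 [ 0.5384 -0.0757]
 [ 0.4884  0.0923]] [0.5747 0.0273] [np.float64(0.12877120850490734), np.float64(0.17837425079879504), np.float64(0.12782579187078832), np.float64(0.175357923450053)]
line dir [-0.2828  0.9592] 106.4278259056891
perp 17.234910574807547
padR [0.56   0.0772] padB [ 0.5894 -0.0226]
pads seen [[ 0.5604  0.0785]
 [ 0.5897 -0.0215]]
cap tops [[ 0.5597  0.0782]
 [ 0.5897 -0.0225]]
mod top [[0.5713 0.0273]]
ramp [[0.5999 0.3793]
 [0.5858 0.233 ]] [[0.392  0.4037]
 [0.3778 0.2562]] 0.14692176907110688 [0.5928 0.3062] [0.3849 0.33  ]
84.51054892380608
84.52965213860752
tray [[ 0.6309 -0.2701]
 [ 0.429  -0.2378]
 [ 0.4085 -0.365 ]
 [ 0.6114 -0.3959]] [ 0.5199 -0.3172]
([-0.0808, 0.4669, 0.5369], [39.2, -0.0, -0.0])
```

Run:
```python
from h import *
print(shift([.575,.03,.26],17),shift([.52,.03,.26],17))
k=ctrl.get_calibration("wrist");o=ctrl.get_obs();print(o["tool_pos"],-k["R"].T@k["t"],k["R"])
```

```text
([-0.0408, 0.4669, 0.5369], [-82.8, 0.0, -0.0]) ([-0.0408, 0.4894, 0.4867], [-82.8, 0.0, -0.0])
[ 0.2763 -0.6158  0.2002] [ 0.2097 -0.6455  0.3844] [[-0.4093  0.9124 -0.0001]
 [ 0.879   0.3943  0.268 ]
 [ 0.2446  0.1096 -0.9634]]
```

Emit:
{"api": "drive_tool", "payload": {
  "plan": [
    [[-0.04,0.467,0.537],[-82.8,0,0],1],
    [[-0.04,0.467,0.537],[-82.8,0,0],1],
    [[-0.04,0.467,0.537],[-82.8,0,0],1],
    [[-0.04,0.467,0.537],[-82.8,0,0],1],
    [[-0.04,0.467,0.537],[-82.8,0,0],1],
    [[-0.04,0.467,0.537],[-82.8,0,0],1],
    [[-0.04,0.467,0.537],[-82.8,0,0],1],
    [[-0.04,0.467,0.537],[-82.8,0,0],1],
    [[-0.04,0.467,0.537],[-82.8,0,0],1],
    [[-0.04,0.467,0.537],[-82.8,0,0],1],
    [[-0.04,0.467,0.537],[-82.8,0,0],1],
    [[-0.04,0.467,0.537],[-82.8,0,0],1],
    [[-0.04,0.467,0.537],[-82.8,0,0],1],
    [[-0.04,0.467,0.537],[-82.8,0,0],1],
    [[-0.04,0.467,0.537],[-82.8,0,0],1],
    [[-0.04,0.467,0.537],[-82.8,0,0],1],
    [[-0.04,0.467,0.537],[-82.8,0,0],1],
    [[-0.04,0.467,0.537],[-82.8,0,0],1],
    [[-0.04,0.467,0.537],[-82.8,0,0],1],
    [[-0.04,0.467,0.537],[-82.8,0,0],1]
  ]
}}

```text
clock: 3.17
tool_pos: [0.5748, 0.0304, 0.2399]
orientation: [92.3, 90.0, -160.6]
force: [0.4, 0.1, -0.4]
opening: 0.0876
```

Run:
```python
from h import *
o=ctrl.get_obs();print(o["clock"],o["tool_pos"],o["orientation"],o["joint_pos"])
k=ctrl.get_calibration("wrist");im=ctrl.snapshot("wrist");cv2.imwrite("pics/w1.png",im)
for n,z in(("can_red_center",.055),("can_blue_center",.055),("module_center",.03),("pad_red",.008),("pad_blue",.008)):
    print(n,[(np.round(d["pixel"],1),round(d["confidence"],2),plane(k,d["pixel"],z)[0]) for d in ctrl.landmark_of("wrist",n)[:2]])
d=ctrl.cut_out("wrist","module_center")[0];cn=max(cv2.findContours(d["pixels"].astype(np.uint8),0,2)[0],key=cv2.contourArea)[:,0]
print(cv2.minAreaRect(plane(k,cn,.052)[:,:2].astype(np.float32)))
```

```text
3.1667 [0.5748 0.0304 0.2399] [  92.3307   89.9553 -160.6367] [ 22.4879   9.901   -8.6074  -0.0026 -71.5362  -5.4545]
can_red_center [(array([318.8, 216.7]), 0.8, array([0.5598, 0.0825, 0.055 ]))]
can_blue_center [(array([321.7, 135. ]), 0.82, array([ 0.5877, -0.0216,  0.055 ]))]
module_center [(array([327.3, 176.3]), 0.96, array([0.5634, 0.0307, 0.03  ]))]
pad_red [(array([317.5, 203.8]), 0.82, array([0.5631, 0.079 , 0.008 ]))]
pad_blue [(array([321.2, 136.1]), 0.55, array([ 0.587 , -0.0178,  0.008 ]))]
((0.5715043544769287, 0.023776698857545853), (0.09471545368432999, 0.04523320868611336), 16.107397079467773)
```

View pics/w1.png

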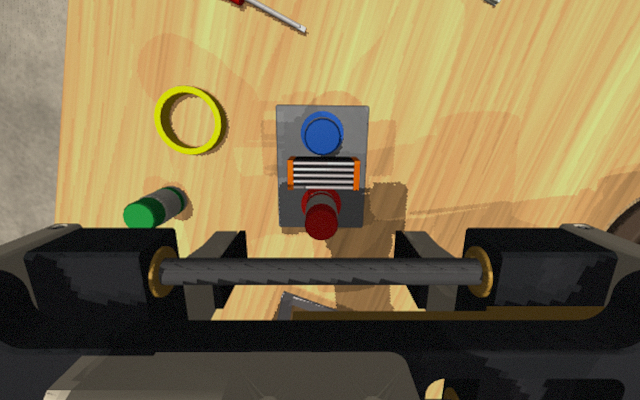

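The wrist view shows the board square to the jaws, with corners at about (276,105), (368,107), (362,227) and (279,226). The blue can is at (322,133), the red cap at (321,222) and the module at (324,174).

Run:
```python
from h import *
k=ctrl.get_calibration("wrist")
B=plane(k,[(276,105),(368,107),(362.5,227),(279,226)],.008)[:,:2];print(B,B.mean(0))
u=(B[2]+B[3]-B[1]-B[0]);print(np.degrees(np.arctan2(u[1],u[0])),[np.linalg.norm(B[i]-B[i-1]) for i in range(4)])
print("caps",plane(k,[(321.5,131),(321,222)],.099))
for z in(.2,.065): print(shift([.560,.078,z],17))
```

```text
[[ 0.6588 -0.0408]
 [ 0.537  -0.075 ]
 [ 0.4865  0.0936]
 [ 0.6099  0.1294]] [0.573  0.0268]
106.3551605147672 [np.float64(0.17700399977227443), np.float64(0.1265099712335173), np.float64(0.1759865562908249), np.float64(0.12849307370041219)]
caps [[ 0.5902 -0.0288  0.099 ]
 [ 0.5598  0.0728  0.099 ]]
([0.0595, 0.0001, 0.051], [-0.1, 0.0, 0.0])
([0.1945, 0.0001, 0.051], [-0.1, 0.0, 0.0])
```

Emit:
{"api": "drive_tool", "payload": {
  "plan": [
    [[0.03,0,0.05],[0,0,0],1],
    [[0.05,0,0.05],[0,0,0],1],
    [[0.05,0,0.05],[0,0,0],1],
    [[0.08,0,0.05],[0,0,0],1],
    [[0.11,0,0.05],[0,0,0],1],
    [[0.14,0,0.05],[0,0,0],1],
    [[0.17,0,0.05],[0,0,0],1],
    [[0.194,0,0.05],[0,0,0],1],
    [[0.194,0,0.05],[0,0,0],1],
    [[0.194,0,0.05],[0,0,0],1],
    [[0.194,0,0.05],[0,0,0],0],
    [[0.194,0,0.05],[0,0,0],0],
    [[0.194,0,0.05],[0,0,0],0],
    [[0.194,0,0.05],[0,0,0],0],
    [[0.194,0,0.05],[0,0,0],0],
    [[0.194,0,0.05],[0,0,0],0],
    [[0.194,0,0.05],[0,0,0],0],
    [[0.194,0,0.05],[0,0,0],0]
  ]
}}

```text
clock: 5.02
tool_pos: [0.5604, 0.0771, 0.0467]
orientation: [-90.5, 90.0, 16.4]
force: [-2.0, -0.8, 1.3]
opening: 0.0438
```

Run:
```python
from h import *
for z in(.2,.0605): print(shift([.564,-.324,z],-60))
```

```text
([-0.1343, 0.1131, -0.3848], [76.9, 0.0, 0.0])
([0.0052, 0.1132, -0.3848], [76.9, 0.0, 0.0])
```

Emit:
{"api": "drive_tool", "payload": {
  "plan": [
    [[-0.02,0,0],[0,0,0],0],
    [[-0.05,0,0],[0,0,0],0],
    [[-0.08,0,0],[0,0,0],0],
    [[-0.11,0,0],[0,0,0],0],
    [[-0.134,0.008,-0.026],[5,0,0],0],
    [[-0.134,0.016,-0.052],[10,0,0],0],
    [[-0.134,0.024,-0.08],[16,0,0],0],
    [[-0.134,0.033,-0.112],[22,0,0],0],
    [[-0.134,0.043,-0.145],[29,0,0],0],
    [[-0.134,0.053,-0.18],[36,0,0],0],
    [[-0.134,0.063,-0.215],[43,0,0],0],
    [[-0.134,0.073,-0.25],[50,0,0],0],
    [[-0.134,0.083,-0.283],[57,0,0],0],
    [[-0.134,0.093,-0.317],[63,0,0],0],
    [[-0.134,0.1,-0.34],[68,0,0],0],
    [[-0.134,0.107,-0.364],[73,0,0],0],
    [[-0.134,0.113,-0.385],[76.9,0,0],0],
    [[-0.134,0.113,-0.385],[76.9,0,0],0],
    [[-0.134,0.113,-0.385],[76.9,0,0],0],
    [[-0.134,0.113,-0.385],[76.9,0,0],0]
  ]
}}

```text
clock: 6.68
tool_pos: [0.5638, -0.3238, 0.1801]
orientation: [84.6, 90.0, 114.6]
force: [0.4, 0.4, -0.8]
opening: 0.0431
```

Run:
```python
from h import *
print(shift([.564,-.324,.0597],-60))
cs=[]
for c in("top","wrist"):
    k=ctrl.get_calibration(c);cv2.imwrite(f"pics/{c}2.png",ctrl.snapshot(c))
    print(c,[(d["pixel"],d["confidence"],plane(k,d["pixel"],.0)[0]) for d in ctrl.landmark_of(c,"tray")[:2]])
a=cv2.imread("pics/top2.png")[150:330,200:520];b=cv2.imread("pics/wrist2.png")
cv2.imwrite("pics/c2.png",np.vstack([cv2.resize(a,(480,270)),cv2.resize(b,(480,300))]))
```

```text
([0.1394, -0.0003, 0.0], [0.0, 0.0, -0.0])
top []
wrist [([341.0, 146.3], 0.74, array([ 0.5158, -0.3209,  0.    ]))]
```

View pics/c2.png

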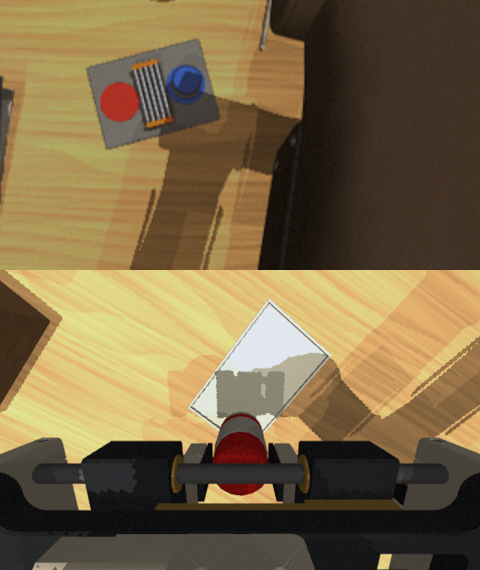

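The red can hangs upright in the gripper and the tray lies ahead as measured. The red pad is now uncovered in the top view. I'll lower the can.

Emit:
{"api": "drive_tool", "payload": {
  "plan": [
    [[0.03,0,0],[0,0,0],0],
    [[0.065,0,0],[0,0,0],0],
    [[0.1,0,0],[0,0,0],0],
    [[0.12,0,0],[0,0,0],0],
    [[0.13,0,0],[0,0,0],0],
    [[0.136,0,0],[0,0,0],0],
    [[0.1395,0,0],[0,0,0],0],
    [[0.1395,0,0],[0,0,0],0],
    [[0.1395,0,0],[0,0,0],0],
    [[0.1395,0,0],[0,0,0],0.8],
    [[0.1395,0,0],[0,0,0],0.8],
    [[0.1395,0,0],[0,0,0],0.8],
    [[0.1395,0,0],[0,0,0],0.8],
    [[0.1395,0,0],[0,0,0],0.8],
    [[0.1395,0,0],[0,0,0],0.8],
    [[0.1,0,0],[0,0,0],1],
    [[0.05,0,0],[0,0,0],1],
    [[0.0,0,0],[0,0,0],1],
    [[-0.05,0,0],[0,0,0],1],
    [[-0.05,0,0],[0,0,0],1]
  ]
}}

```text
clock: 8.55
tool_pos: [0.5655, -0.3241, 0.2364]
orientation: [-52.2, 89.6, -22.1]
force: [0.5, -0.2, -0.0]
opening: 0.0873
```

Run:
```python
from h import *
k=ctrl.get_calibration("wrist");cv2.imwrite("pics/w3.png",ctrl.snapshot("wrist"))
print([(d["pixel"],d["confidence"],plane(k,d["pixel"],.048)[0]) for d in ctrl.landmark_of("wrist","can_red_center")[:2]])
# red pad in earlier top image
kt=ctrl.get_calibration("top");im=cv2.imread("pics/top2.png");h=cv2.cvtColor(im,cv2.COLOR_BGR2HSV)
m=(((h[...,0]<8)|(h[...,0]>172))&(h[...,1]>150)&(h[...,2]>90)).astype(np.uint8)
m[:200]=0;m[:,:265]=0;m[:,300:]=0;m[240:]=0
x=cv2.findContours(m,0,2)[0];c=max(x,key=cv2.contourArea);print(cv2.minEnclosingCircle(c));mm=cv2.moments(m,True);p=[mm["m10"]/mm["m00"],mm["m01"]/mm["m00"]];print(m.sum(),p,plane(kt,p,.011))
print(shift([.589,-.0229,.25],17-180),shift([.589,-.0229,.25],17))
```

```text
[]
((279.5, 217.57142639160156), 12.96177864074707)
534 [279.4737827715356, 217.5505617977528] [[0.5602 0.0782 0.011 ]]
([0.0056, 0.2498, 0.1706], [-76.9, 0.0, 0.7]) ([0.0056, 0.2498, 0.1706], [-76.9, 0.0, 0.7])
```

Emit:
{"api": "drive_tool", "payload": {
  "plan": [
    [[0.0,0.025,0.017],[-7,0,0],1],
    [[0.0,0.05,0.034],[-14,0,0],1],
    [[0.0,0.075,0.051],[-21,0,0],1],
    [[0.0,0.1,0.068],[-28,0,0],1],
    [[0.0,0.125,0.085],[-35,0,0],1],
    [[0.01,0.15,0.102],[-42,0,0],1],
    [[0.02,0.175,0.12],[-49,0,0],1],
    [[0.03,0.2,0.137],[-56,0,0],1],
    [[0.03,0.225,0.154],[-63,0,0],1],
    [[0.03,0.25,0.171],[-70,0,0],1],
    [[0.03,0.25,0.171],[-76.9,0,0.5],1],
    [[0.03,0.25,0.171],[-76.9,0,0.5],1],
    [[0.03,0.25,0.171],[-76.9,0,0.5],1],
    [[0.03,0.25,0.171],[-76.9,0,0.5],1]
  ]
}}

```text
clock: 9.82
tool_pos: [0.5893, -0.0231, 0.2064]
orientation: [-126.7, 89.9, -19.9]
force: [0.7, -0.1, -0.6]
opening: 0.0879
```

Run:
```python
from h import *
kt=ctrl.get_calibration("top");im=ctrl.snapshot("top");cv2.imwrite("pics/top4.png",im)
for n,z in(("can_red_center",.048),("tray",0)):print([(d["pixel"],d["confidence"],plane(kt,d["pixel"],z)[0]) for d in ctrl.landmark_of("top",n)[:2]])
k=ctrl.get_calibration("wrist");wi=ctrl.snapshot("wrist");print([(d["pixel"],d["confidence"],plane(k,d["pixel"],.055)[0]) for d in ctrl.landmark_of("wrist","can_blue_center")[:2]])
print(shift([.589,-.0227,.065],17))
cv2.imwrite("pics/c4.png",np.vstack([cv2.resize(im[160:300,380:520],(300,300)),cv2.resize(wi,(480,300))[:,90:390]]))
```

```text
[([462.7, 218.8], 0.81, array([ 0.5669, -0.3266,  0.048 ]))]
[([448.2, 240.1], 0.92, array([ 0.5199, -0.3102,  0.    ]))]
[]
([0.1606, 0.0006, 0.0009], [-0.1, -0.1, 0.1])
```

View pics/c4.png

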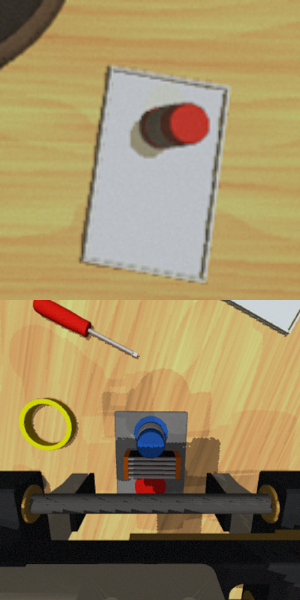

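The red can stands upright in the upper half of the tray. Next is the blue can.

Emit:
{"api": "drive_tool", "payload": {
  "plan": [
    [[0.03,0,0.001],[0,0,0],1],
    [[0.065,0,0.001],[0,0,0],1],
    [[0.1,0,0.001],[0,0,0],1],
    [[0.135,0,0.001],[0,0,0],1],
    [[0.16,0,0.001],[0,0,0],1],
    [[0.16,0,0.001],[0,0,0],1],
    [[0.16,0,0.001],[0,0,0],1],
    [[0.16,0,0.001],[0,0,0],0],
    [[0.16,0,0.001],[0,0,0],0],
    [[0.16,0,0.001],[0,0,0],0],
    [[0.16,0,0.001],[0,0,0],0],
    [[0.16,0,0.001],[0,0,0],0],
    [[0.16,0,0.001],[0,0,0],0],
    [[0.16,0,0.001],[0,0,0],0],
    [[0.16,0,0.001],[0,0,0],0]
  ]
}}

```text
clock: 11.32
tool_pos: [0.5895, -0.0224, 0.0468]
orientation: [-121.7, 89.8, -14.8]
force: [-0.8, -0.1, 2.9]
opening: 0.0436
```

Run:
```python
from h import *
o=ctrl.get_obs();print(o["tool_pos"][2])
for z in(.2,.0587): print(shift([.476,-.310,z],-60))
```

```text
0.04683107938934485
([-0.1343, 0.1919, -0.2423], [76.9, 0.0, 0.2])
([0.007, 0.1922, -0.2421], [76.9, 0.0, 0.2])
```

Emit:
{"api": "drive_tool", "payload": {
  "plan": [
    [[-0.02,0,0],[0,0,0],0],
    [[-0.05,0,0],[0,0,0],0],
    [[-0.08,0,0],[0,0,0],0],
    [[-0.11,0,0],[0,0,0],0],
    [[-0.134,0.015,-0.019],[6,0,0],0],
    [[-0.134,0.03,-0.038],[12,0,0],0],
    [[-0.134,0.046,-0.058],[18,0,0],0],
    [[-0.134,0.063,-0.079],[25,0,0],0],
    [[-0.134,0.081,-0.102],[32,0,0],0],
    [[-0.134,0.099,-0.125],[39,0,0],0],
    [[-0.134,0.117,-0.148],[46,0,0],0],
    [[-0.134,0.135,-0.17],[53,0,0],0],
    [[-0.134,0.153,-0.193],[60,0,0],0],
    [[-0.134,0.168,-0.212],[66,0,0],0],
    [[-0.134,0.18,-0.227],[72,0,0],0],
    [[-0.134,0.192,-0.242],[76.9,0,0],0],
    [[-0.134,0.192,-0.242],[76.9,0,0],0],
    [[-0.134,0.192,-0.242],[76.9,0,0],0],
    [[-0.134,0.192,-0.242],[76.9,0,0],0]
  ]
}}

```text
clock: 12.9
tool_pos: [0.4757, -0.3094, 0.1804]
orientation: [-38.4, 89.9, -8.3]
force: [0.5, -0.1, -1.3]
opening: 0.0436
```

Run:
```python
from h import *
print(shift([.476,-.310,.0594],-60),ctrl.get_obs()["opening"])
```

```text
([0.14, -0.0004, -0.0003], [0.1, 0.1, 0.1]) 0.04356161900806282
```

Emit:
{"api": "drive_tool", "payload": {
  "plan": [
    [[0.03,0,0],[0,0,0],0],
    [[0.065,0,0],[0,0,0],0],
    [[0.1,0,0],[0,0,0],0],
    [[0.12,0,0],[0,0,0],0],
    [[0.13,0,0],[0,0,0],0],
    [[0.136,0,0],[0,0,0],0],
    [[0.14,0,0],[0,0,0],0],
    [[0.14,0,0],[0,0,0],0],
    [[0.14,0,0],[0,0,0],0],
    [[0.14,0,0],[0,0,0],0.8],
    [[0.14,0,0],[0,0,0],0.8],
    [[0.14,0,0],[0,0,0],0.8],
    [[0.14,0,0],[0,0,0],0.8],
    [[0.14,0,0],[0,0,0],0.8],
    [[0.14,0,0],[0,0,0],0.8],
    [[0.1,0,0],[0,0,0],1],
    [[0.05,0,0],[0,0,0],1],
    [[0.0,0,0],[0,0,0],1],
    [[-0.05,0,0],[0,0,0],1],
    [[-0.05,0,0],[0,0,0],1]
  ]
}}

```text
clock: 14.57
tool_pos: [0.4767, -0.3102, 0.2356]
orientation: [-51.9, 89.6, -21.8]
force: [0.5, -0.2, 0.0]
opening: 0.0873
```

Run:
```python
from h import *
o=ctrl.get_obs();print(o["joint_pos"])
print(shift([.574,.027,.22],106.4),shift([.574,.027,.25],106.4-180))
im=ctrl.snapshot("side")
print(ctrl.landmark_of("side","can_blue_center")[:1],ctrl.landmark_of("side","can_red_center")[:1])
```

```text
[-13.3001   9.0437 -10.2479   0.0687 -70.2751 -46.6386]
([0.0344, 0.2432, 0.2531], [13.7, 0.3, 0.3]) ([0.0044, 0.2431, 0.2532], [13.7, 0.3, 0.3])
[{'pixel': [415.9, 177.7], 'confidence': 0.93}] [{'pixel': [388.9, 167.9], 'confidence': 0.77}]
```

Emit:
{"api": "drive_tool", "payload": {
  "plan": [
    [[0,0.022,0.023],[-7,0,0],1],
    [[0,0.044,0.046],[-14,0,0],1],
    [[0,0.066,0.069],[-21,0,0],1],
    [[0,0.088,0.092],[-28,0,0],1],
    [[0,0.11,0.115],[-35,0,0],1],
    [[0,0.132,0.138],[-42,0,0],1],
    [[0,0.154,0.161],[-49,0,0],1],
    [[0,0.176,0.184],[-56,0,0],1],
    [[0,0.198,0.207],[-63,0,0],1],
    [[0,0.22,0.23],[-70,0,0],1],
    [[0,0.243,0.253],[-77,0,0],1],
    [[0,0.243,0.253],[-84,0,0],1],
    [[0,0.243,0.253],[-91,0,0],1],
    [[0,0.243,0.253],[-98,0,0],1],
    [[0,0.243,0.253],[-105,0,0],1],
    [[0,0.243,0.253],[-112,0,0],1],
    [[0,0.243,0.253],[-119,0,0],1],
    [[0,0.243,0.253],[-126,0,0],1],
    [[0,0.243,0.253],[-133,0,0],1],
    [[0,0.243,0.253],[-140,0,0],1]
  ]
}}

```text
clock: 16.38
tool_pos: [0.5733, 0.0271, 0.2317]
orientation: [162.5, 89.7, -27.1]
force: [-0.4, -1.2, -0.0]
opening: 0.0879
```

Run:
```python
from h import *
o=ctrl.get_obs();print(o["joint_pos"])
im=ctrl.snapshot("top");cv2.imwrite("pics/top5.png",im);k=ctrl.get_calibration("top")
for n,z in(("can_red_center",.048),("can_blue_center",.048),("module_center",.03)):
    print(n,[(d["pixel"],d["confidence"],plane(k,d["pixel"],z)[0]) for d in ctrl.landmark_of("top",n)[:2]])
print(shift([.572,.027,.25],106.3))
k=ctrl.get_calibration("wrist");w=ctrl.snapshot("wrist");cv2.imwrite("pics/w5.png",w)
ds=ctrl.cut_out("wrist","module_center")
for d in ds[:1]:
    cn=max(cv2.findContours(d["pixels"].astype(np.uint8),0,2)[0],key=cv2.contourArea)[:,0]
    print(d["confidence"],cv2.minAreaRect(plane(k,cn,.052)[:,:2].astype(np.float32)))
```

```text
[ 22.4016   9.7819  -9.9273   0.2462 -70.0929  57.919 ]
can_red_center [([461.7, 218.0], 0.95, array([ 0.5686, -0.3244,  0.048 ])), ([446.3, 240.3], 0.24, array([ 0.5191, -0.2903,  0.048 ]))]
can_blue_center [([453.7, 259.2], 0.85, array([ 0.4788, -0.3059,  0.048 ]))]
module_center [([300.6, 212.0], 0.71, array([0.573 , 0.0295, 0.03  ]))]
([0.0014, 0.0004, 0.0015], [-26.5, -0.3, -0.1])
0.89 ((0.5722229480743408, 0.025911271572113037), (0.09741628915071487, 0.0415305569767952), 16.817934036254883)
```

View pics/w5.png

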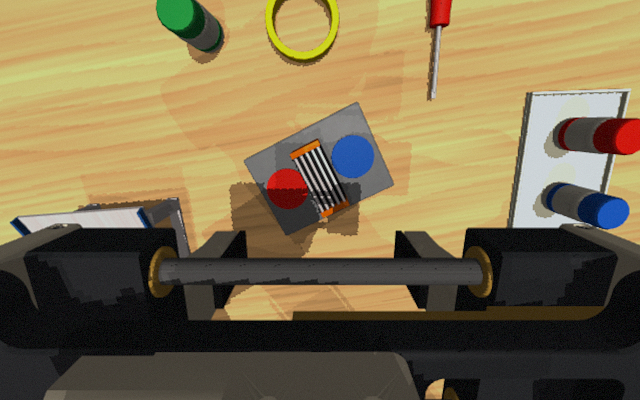

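Both cans stand upright in the tray at (590,133) and (580,200). The module at (320,180) is free, and both pads are bare at (287,188) and (353,157).

Emit:
{"api": "drive_tool", "payload": {
  "plan": [
    [[0,0,0.001],[-7,0,0],1],
    [[0,0,0.001],[-14,0,0],1],
    [[0,0,0.001],[-21,-0.3,0],1],
    [[0.02,0,0.001],[-26.7,-0.3,0],1],
    [[0.05,0,0.001],[-26.7,-0.3,0],1],
    [[0.085,0,0.001],[-26.7,-0.3,0],1],
    [[0.12,0,0.001],[-26.7,-0.3,0],1],
    [[0.155,0,0.001],[-26.7,-0.3,0],1],
    [[0.185,0,0.001],[-26.7,-0.3,0],1],
    [[0.205,0,0.001],[-26.7,-0.3,0],1],
    [[0.216,0,0.001],[-26.7,-0.3,0],1],
    [[0.216,0,0.001],[-26.7,-0.3,0],1],
    [[0.216,0,0.001],[-26.7,-0.3,0],0],
    [[0.216,0,0.001],[-26.7,-0.3,0],0],
    [[0.216,0,0.001],[-26.7,-0.3,0],0],
    [[0.216,0,0.001],[-26.7,-0.3,0],0],
    [[0.216,0,0.001],[-26.7,-0.3,0],0],
    [[0.216,0,0.001],[-26.7,-0.3,0],0],
    [[0.216,0,0.001],[-26.7,-0.3,0],0],
    [[0.216,0,0.001],[-26.7,-0.3,0],0]
  ]
}}

```text
clock: 18.35
tool_pos: [0.5743, 0.0272, 0.0171]
orientation: [116.9, 89.9, -46.5]
force: [-2.2, 5.1, 2.8]
opening: 0.0399
```

Run:
```python
from h import *
o=ctrl.get_obs();print(o["tool_pos"],o["opening"],o["joint_pos"])
R0=Rot.from_euler('xyz',o["orientation"],degrees=True);print(R0.as_matrix())
# ramp refine: sheet mask quad in the top picture taken before
k=ctrl.get_calibration("top");im=ctrl.snapshot("top");cv2.imwrite("pics/top6.png",im)
def ramp(cx,cy,yaw):
    R=Rot.from_euler('z',yaw,degrees=True).as_matrix();t=np.array([cx,cy,0])
    pts=[[107,75,98],[107,-75,98],[-107,-75,12],[-107,75,12]]
    return proj(k,np.array(pts)/1000@R.T+t)
big=cv2.resize(im[160:320,110:230],None,fx=5,fy=5,interpolation=cv2.INTER_CUBIC)[:600]
for p,c in(((.489,.319,-6),(0,255,0)),):
    q=(ramp(*p)-[110,160]+.5)*5
    cv2.polylines(big,[np.round(q).astype(int)],True,c,1);print(q)
cv2.imwrite("pics/r6.png",big)
# pads from w5 need wrist pose then; use top6 colours later
a=np.radians(-6);T=lambda x,y,z:np.array([.489+x*np.cos(a)-y*np.sin(a),.319+x*np.sin(a)+y*np.cos(a),z])
print(T(.043,0,.096))
```

```text
[0.5743 0.0272 0.0171] 0.039918128901370635 [ 22.2958  21.6885 -24.9126   0.1961 -43.347   84.1196]
[[ 0.0017  0.285  -0.9585]
 [-0.0018 -0.9585 -0.285 ]
 [-1.      0.0022 -0.0011]]
[[105.9444 155.6432]
 [460.7823 203.0207]
 [436.8076 694.3129]
 [106.4456 648.8233]]
[0.5318 0.3145 0.096 ]
```

View pics/r6.png

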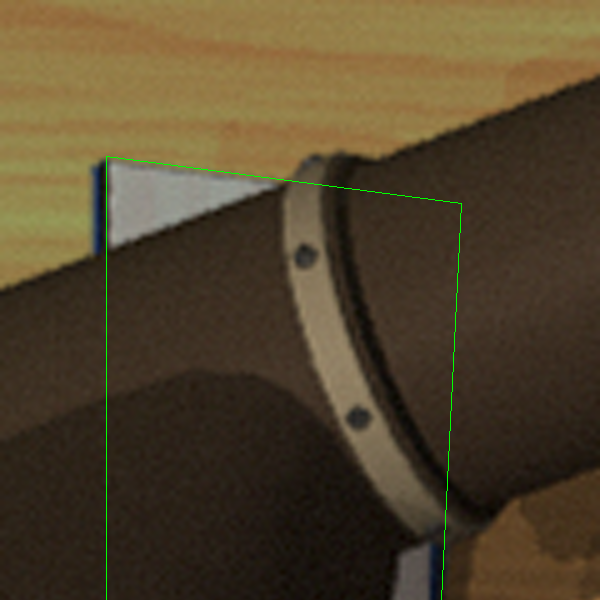

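The projected ramp model (green) lies on the visible sheet corner and edges, so the ramp pose (0.489, 0.319, yaw −6°) holds.

```bash
cat >> h.py <<'E'
def rampgp(x,clear,off=.0061):
    """grasp point for module centre at ramp x, y=0, 'clear' above sheet along the normal"""
    a=np.radians(-6);s=np.radians(22);n=np.array([-np.sin(s),0,np.cos(s)])
    c=np.array([x,0,.055+.404*x+.0237])+n*(clear+off)
    R=Rot.from_euler('z',-6,degrees=True)
    return R.apply(c)+[.489,.319,0]
TILT=[-2.3,-21.88,0]
E
python3 - <<'E'
from h import *
print(rampgp(.043,0,0))
print("lift",shift([.574,.027,.20],106.6))
print("hover",shift(rampgp(.043,.08),84,TILT))
print("hover notilt",shift(rampgp(.043,.08),84))
E
```

```text
[0.5318 0.3145 0.0961]
lift ([-0.1639, 0.0004, 0.0002], [-0.0, -0.1, -0.1])
hover ([-0.1419, -0.2969, -0.018], [22.3, 21.6, 4.2])
hover notilt ([-0.1405, -0.2996, -0.0115], [22.6, -0.1, -0.1])
```

Emit:
{"api": "drive_tool", "payload": {
  "plan": [
    [[-0.015,0,0],[0,0,0],0],
    [[-0.045,0,0],[0,0,0],0],
    [[-0.08,0,0],[0,0,0],0],
    [[-0.115,0,0],[0,0,0],0],
    [[-0.15,0,0],[0,0,0],0],
    [[-0.17,-0.02,0],[1,1,0],0],
    [[-0.17,-0.045,-0.002],[3,3,0.5],0],
    [[-0.17,-0.075,-0.004],[5,5,1],0],
    [[-0.17,-0.105,-0.006],[7,7,1.5],0],
    [[-0.17,-0.135,-0.008],[9,9,2],0],
    [[-0.17,-0.165,-0.01],[11,11,2.5],0],
    [[-0.17,-0.195,-0.012],[13.5,13.5,3],0],
    [[-0.16,-0.225,-0.014],[16,16,3.5],0],
    [[-0.15,-0.25,-0.016],[18.5,18.5,4],0],
    [[-0.142,-0.275,-0.018],[20.5,20,4.2],0],
    [[-0.142,-0.297,-0.018],[22.3,21.6,4.2],0],
    [[-0.142,-0.297,-0.018],[22.3,21.6,4.2],0],
    [[-0.142,-0.297,-0.018],[22.3,21.6,4.2],0],
    [[-0.142,-0.297,-0.018],[22.3,21.6,4.2],0]
  ]
}}

```text
clock: 19.98
tool_pos: [0.5061, 0.3165, 0.1575]
orientation: [179.8, 68.1, -6.2]
force: [0.0, 0.2, -3.8]
opening: 0.0393
```

Run:
```python
from h import *
o=ctrl.get_obs();print(o["joint_pos"],o["opening"],o["force"])
for c in(.03,.003):print(c,shift(rampgp(.043,c),84,TILT))
w=ctrl.snapshot("wrist");s=ctrl.snapshot("side")
cv2.imwrite("pics/c7.png",np.vstack([cv2.resize(w,(480,300)),cv2.resize(s[150:390,150:470],(480,300))]))
```

```text
[ 62.3977   6.2186 -40.152   32.6548 -40.0509  -2.9903] 0.0393377580678878 [ 0.0197  0.1671 -3.7974]
0.03 ([0.0495, -0.0008, -0.0009], [0.1, 0.1, -0.1])
0.003 ([0.0765, -0.0008, -0.001], [0.1, 0.1, -0.1])
```

View pics/c7.png

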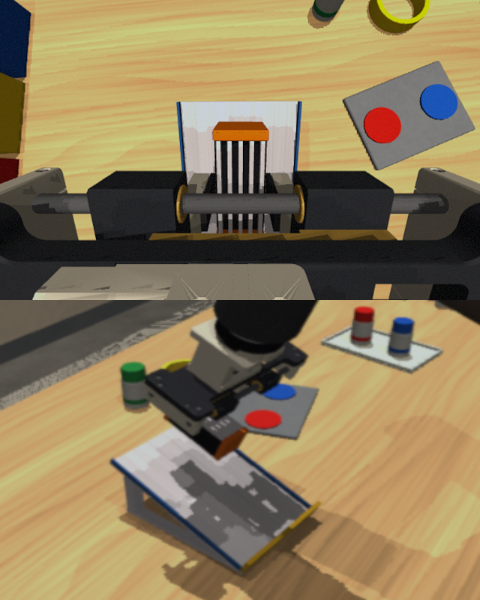

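The module is held square to the ramp, tilted parallel to the sheet and centred between the lips, and both cans stand in the tray. I'll lower it and release.

Emit:
{"api": "drive_tool", "payload": {
  "plan": [
    [[0.025,-0.001,-0.001],[0,0,0],0],
    [[0.05,-0.001,-0.001],[0,0,0],0],
    [[0.065,-0.001,-0.001],[0,0,0],0],
    [[0.072,-0.001,-0.001],[0,0,0],0],
    [[0.0755,-0.001,-0.001],[0,0,0],0],
    [[0.0755,-0.001,-0.001],[0,0,0],0],
    [[0.0755,-0.001,-0.001],[0,0,0],0],
    [[0.0755,-0.001,-0.001],[0,0,0],1],
    [[0.0755,-0.001,-0.001],[0,0,0],1],
    [[0.0755,-0.001,-0.001],[0,0,0],1],
    [[0.0755,-0.001,-0.001],[0,0,0],1],
    [[0.0755,-0.001,-0.001],[0,0,0],1],
    [[0.0755,-0.001,-0.001],[0,0,0],1],
    [[0.0755,-0.001,-0.001],[0,0,0],1],
    [[0.05,-0.001,-0.001],[0,0,0],1],
    [[0.02,-0.001,-0.001],[0,0,0],1],
    [[-0.01,-0.001,-0.001],[0,0,0],1],
    [[-0.04,-0.001,-0.001],[0,0,0],1],
    [[-0.06,-0.001,-0.001],[0,0,0],1],
    [[-0.06,-0.001,-0.001],[0,0,0],1]
  ]
}}

```text
clock: 21.75
tool_pos: [0.4857, 0.3221, 0.2191]
orientation: [-179.0, 67.9, -5.0]
force: [0.1, 1.4, 0.3]
opening: 0.0874
```

Run:
```python
from h import *
o=ctrl.get_obs();print(o["joint_pos"])
s=ctrl.snapshot("side");k=ctrl.get_calibration("side")
px=ctrl.landmark_of("side","module_center")
R=Rot.from_euler('z',-6,degrees=True)
exp=R.apply([-.065,0,.052])+[.489,.319,0]
print(px[:2],"expected",proj(k,exp),"top-pos",proj(k,rampgp(.043,0,0)))
cv2.imwrite("pics/c8.png",cv2.resize(s[200:390,190:400],None,fx=2.5,fy=2.5))
print("red hover",shift([.567,-.325,.22],-60),shift([.5,0,.22],17))
```

```text
[ 66.0618   1.6579 -35.2772  28.0799 -49.146    0.0716]
[{'pixel': [317.7, 318.7], 'confidence': 0.77}] expected [[318.2355 315.7689]] top-pos [[274.4139 273.2902]]
red hover ([0.0676, 0.6332, -0.1331], [-35.6, -21.3, -6.8]) ([0.0305, 0.317, -0.0395], [66.1, -19.3, 12.9])
```

View pics/c8.png

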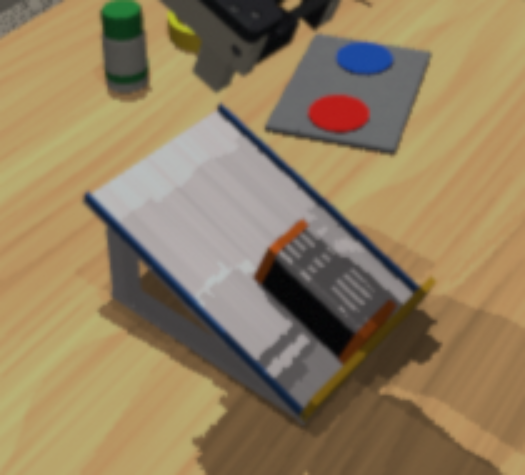

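The module rests lengthwise against the yellow stop, near the ramp's middle line: at (318,319) against the expected (318,316). Next I'll return the cans, passing over the board.

Emit:
{"api": "drive_tool", "payload": {
  "plan": [
    [[0,0.03,-0.004],[6,-1.7,1],1],
    [[0,0.06,-0.008],[12,-3.4,2],1],
    [[0.005,0.09,-0.012],[18,-5.2,3.3],1],
    [[0.008,0.12,-0.016],[24,-7,4.6],1],
    [[0.01,0.15,-0.02],[30,-8.7,5.8],1],
    [[0.015,0.18,-0.024],[36,-10.5,7],1],
    [[0.018,0.21,-0.027],[42,-12.2,8.2],1],
    [[0.02,0.24,-0.03],[48,-14,9.3],1],
    [[0.025,0.27,-0.034],[54,-15.7,10.5],1],
    [[0.028,0.3,-0.037],[60,-17.5,11.7],1],
    [[0.03,0.317,-0.04],[66.1,-19.3,12.9],1],
    [[0.03,0.317,-0.04],[66.1,-19.3,12.9],1],
    [[0.03,0.317,-0.04],[66.1,-19.3,12.9],1],
    [[0.03,0.317,-0.04],[66.1,-19.3,12.9],1]
  ]
}}

```text
clock: 23.02
tool_pos: [0.4998, -0.0006, 0.2004]
orientation: [117.8, 89.9, -135.2]
force: [0.2, -0.4, -0.3]
opening: 0.088
```

Run:
```python
from h import *
o=ctrl.get_obs();print(o["joint_pos"])
for c in("top","side"):
    k=ctrl.get_calibration(c);im=ctrl.snapshot(c);cv2.imwrite(f"pics/{c}9.png",im)
    for n,z in(("can_red_center",.048),("can_blue_center",.048),("pad_red",.008),("pad_blue",.008)):
        print(c,n,[(d["pixel"],round(d["confidence"],2),plane(k,d["pixel"],z)[0][:2]) for d in ctrl.landmark_of(c,n)[:1]])
        d=ctrl.cut_out(c,n)
        if d and "pad" in n:
            m=cv2.moments(d[0]["pixels"].astype(np.uint8),True);p=[m["m10"]/m["m00"],m["m01"]/m["m00"]];print("  mask",round(d[0]["confidence"],2),plane(k,p,.011)[0][:2])
print("red hover",shift([.567,-.3245,.22],-60))
```

```text
[ 22.519    3.9147 -20.8659   0.0356 -65.2985  -5.5384]
top can_red_center [([462.3, 216.5], 0.64, array([ 0.5719, -0.3258]))]
top can_blue_center [([454.2, 259.6], 0.83, array([ 0.478, -0.307]))]
top pad_red []
top pad_blue [([251.9, 119.5], 0.7, array([0.7895, 0.1523]))]
side can_red_center [([391.6, 169.5], 0.93, array([ 0.5683, -0.3282]))]
side can_blue_center [([416.3, 180.5], 0.83, array([ 0.477 , -0.3011]))]
side pad_red [([328.2, 244.8], 0.86, array([0.5548, 0.0711]))]
  mask 0.58 [0.5573 0.0803]
side pad_blue []
  mask 0.63 [ 0.587  -0.0197]
red hover ([0.0007, 0.0311, -0.3298], [77.0, 0.0, 0.0])
```

Emit:
{"api": "drive_tool", "payload": {
  "plan": [
    [[0,0.003,-0.03],[7,0,0],1],
    [[0,0.006,-0.06],[14,0,0],1],
    [[0,0.009,-0.09],[21,0,0],1],
    [[0,0.012,-0.12],[28,0,0],1],
    [[0,0.015,-0.15],[35,0,0],1],
    [[0,0.018,-0.18],[42,0,0],1],
    [[0,0.021,-0.21],[49,0,0],1],
    [[0,0.024,-0.24],[56,0,0],1],
    [[0,0.026,-0.27],[63,0,0],1],
    [[0,0.028,-0.3],[70,0,0],1],
    [[0,0.028,-0.329],[77,0,0],1],
    [[0,0.028,-0.329],[77,0,0],1],
    [[0,0.028,-0.329],[77,0,0],1],
    [[0,0.028,-0.329],[77,0,0],1]
  ]
}}

```text
clock: 25.08
tool_pos: [0.5694, -0.3228, 0.2011]
orientation: [89.4, 90.0, 119.5]
force: [0.2, -0.3, 0.5]
opening: 0.0878
```

Run:
```python
from h import *
print(shift([.564,-.324,.0590],-60))
```

```text
([0.1611, 0.0016, -0.0052], [0.0, 0.0, -0.0])
```

Emit:
{"api": "drive_tool", "payload": {
  "plan": [
    [[0.03,0.0016,-0.0052],[0,0,0],1],
    [[0.065,0.0016,-0.0052],[0,0,0],1],
    [[0.1,0.0016,-0.0052],[0,0,0],1],
    [[0.135,0.0016,-0.0052],[0,0,0],1],
    [[0.16,0.0016,-0.0052],[0,0,0],1],
    [[0.16,0.0016,-0.0052],[0,0,0],1],
    [[0.16,0.0016,-0.0052],[0,0,0],1],
    [[0.16,0.0016,-0.0052],[0,0,0],0],
    [[0.16,0.0016,-0.0052],[0,0,0],0],
    [[0.16,0.0016,-0.0052],[0,0,0],0],
    [[0.16,0.0016,-0.0052],[0,0,0],0],
    [[0.16,0.0016,-0.0052],[0,0,0],0],
    [[0.16,0.0016,-0.0052],[0,0,0],0],
    [[0.16,0.0016,-0.0052],[0,0,0],0],
    [[0.16,0.0016,-0.0052],[0,0,0],0]
  ]
}}

```text
clock: 26.33
tool_pos: [0.564, -0.324, 0.0413]
orientation: [78.5, 90.0, 108.6]
force: [0.4, 0.8, 2.6]
opening: 0.0436
```

Run:
```python
from h import *
print(ctrl.get_obs()["tool_pos"])
for z in(.19,.067):print(shift([.5604,.0774,z],16.5))
```

```text
[ 0.564  -0.324   0.0413]
([-0.1295, 0.3494, 0.1978], [-76.5, 0.0, -0.0])
([-0.0065, 0.3493, 0.1978], [-76.5, 0.0, -0.0])
```

Emit:
{"api": "drive_tool", "payload": {
  "plan": [
    [[-0.02,0,0],[0,0,0],0],
    [[-0.05,0,0],[0,0,0],0],
    [[-0.08,0,0],[0,0,0],0],
    [[-0.11,0,0],[0,0,0],0],
    [[-0.13,0.022,0.012],[-5,0,0],0],
    [[-0.13,0.049,0.028],[-11,0,0],0],
    [[-0.13,0.079,0.045],[-17,0,0],0],
    [[-0.13,0.109,0.062],[-24,0,0],0],
    [[-0.13,0.14,0.08],[-31,0,0],0],
    [[-0.13,0.17,0.097],[-38,0,0],0],
    [[-0.13,0.202,0.114],[-45,0,0],0],
    [[-0.13,0.234,0.132],[-52,0,0],0],
    [[-0.13,0.265,0.15],[-59,0,0],0],
    [[-0.13,0.297,0.168],[-65,0,0],0],
    [[-0.13,0.325,0.184],[-71,0,0],0],
    [[-0.13,0.342,0.194],[-75,0,0],0],
    [[-0.13,0.3494,0.1978],[-76.5,0,0],0],
    [[-0.13,0.3494,0.1978],[-76.5,0,0],0],
    [[-0.13,0.3494,0.1978],[-76.5,0,0],0],
    [[-0.13,0.3494,0.1978],[-76.5,0,0],0]
  ]
}}

```text
clock: 28.0
tool_pos: [0.5602, 0.0766, 0.1713]
orientation: [64.1, 90.0, 170.6]
force: [0.2, 0.6, -1.0]
opening: 0.0436
```

Run:
```python
from h import *
o=ctrl.get_obs();print(o["opening"],o["force"],shift([.5604,.0774,.0677],16.5))
```

```text
0.04356455795786605 [ 0.1717  0.6431 -0.9996] ([0.1226, -0.0006, 0.0007], [-0.1, 0.0, -0.0])
```

Emit:
{"api": "drive_tool", "payload": {
  "plan": [
    [[0.03,0,0.0007],[0,0,0],0],
    [[0.065,0,0.0007],[0,0,0],0],
    [[0.095,0,0.0007],[0,0,0],0],
    [[0.11,0,0.0007],[0,0,0],0],
    [[0.117,0,0.0007],[0,0,0],0],
    [[0.1225,0,0.0007],[0,0,0],0],
    [[0.1225,0,0.0007],[0,0,0],0],
    [[0.1225,0,0.0007],[0,0,0],0],
    [[0.1225,0,0.0007],[0,0,0],0.8],
    [[0.1225,0,0.0007],[0,0,0],0.8],
    [[0.1225,0,0.0007],[0,0,0],0.8],
    [[0.1225,0,0.0007],[0,0,0],0.8],
    [[0.1225,0,0.0007],[0,0,0],0.8],
    [[0.1225,0,0.0007],[0,0,0],0.8],
    [[0.085,0,0.0007],[0,0,0],1],
    [[0.04,0,0.0007],[0,0,0],1],
    [[0.0,0,0.0007],[0,0,0],1],
    [[-0.04,0,0.0007],[0,0,0],1],
    [[-0.04,0,0.0007],[0,0,0],1]
  ]
}}

```text
clock: 29.58
tool_pos: [0.5644, 0.0781, 0.2208]
orientation: [-91.3, 89.3, 15.2]
force: [2.6, 0.6, 1.6]
opening: 0.0874
```

Run:
```python
from h import *
print(shift([.476,-.310,.22],-60))
```

```text
([0.0173, 0.1952, -0.347], [76.5, 0.5, 0.6])
```

Emit:
{"api": "drive_tool", "payload": {
  "plan": [
    [[0,0.018,-0.032],[7,0,0],1],
    [[0,0.036,-0.064],[14,0,0],1],
    [[0,0.054,-0.096],[21,0,0],1],
    [[0,0.072,-0.128],[28,0,0],1],
    [[0,0.09,-0.16],[35,0,0],1],
    [[0,0.108,-0.192],[42,0,0],1],
    [[0,0.126,-0.224],[49,0,0],1],
    [[0,0.144,-0.256],[56,0,0],1],
    [[0,0.162,-0.288],[63,0.5,0.5],1],
    [[0.01,0.18,-0.32],[70,0.5,0.5],1],
    [[0.017,0.195,-0.347],[76.5,0.5,0.6],1],
    [[0.017,0.195,-0.347],[76.5,0.5,0.6],1],
    [[0.017,0.195,-0.347],[76.5,0.5,0.6],1],
    [[0.017,0.195,-0.347],[76.5,0.5,0.6],1]
  ]
}}

```text
clock: 30.75
tool_pos: [0.4761, -0.31, 0.2012]
orientation: [-88.9, 90.0, -58.9]
force: [0.3, 0.3, 0.3]
opening: 0.0878
```

Run:
```python
from h import *
print(shift([.476,-.310,.0594],-60))
k=ctrl.get_calibration("top");im=ctrl.snapshot("top");cv2.imwrite("pics/top10.png",im)
print([(d["pixel"],d["confidence"],plane(k,d["pixel"],.055)[0]) for d in ctrl.landmark_of("top","can_red_center")[:1]])
cv2.imwrite("pics/c10.png",cv2.resize(im[160:270,240:360],None,fx=5,fy=5,interpolation=cv2.INTER_CUBIC))
```

```text
([0.1608, 0.0002, -0.0001], [0.0, 0.0, 0.0])
[([280.7, 215.9], 0.94, array([0.5617, 0.0716, 0.055 ]))]
```

View pics/c10.png

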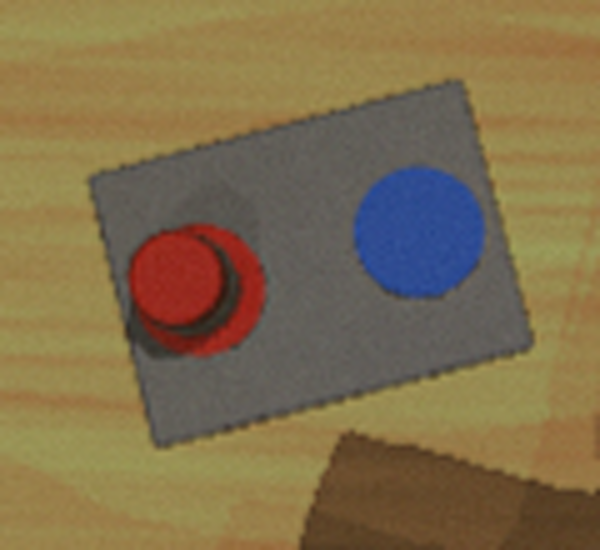

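The red can stands on its pad, with its cap at the same pixel as at the start: (275.6,215.6) against (275.9,215.9). The blue pad is bare at (324,206).

Emit:
{"api": "drive_tool", "payload": {
  "plan": [
    [[0.03,0,0],[0,0,0],1],
    [[0.065,0,0],[0,0,0],1],
    [[0.1,0,0],[0,0,0],1],
    [[0.135,0,0],[0,0,0],1],
    [[0.16,0,0],[0,0,0],1],
    [[0.16,0,0],[0,0,0],1],
    [[0.16,0,0],[0,0,0],1],
    [[0.16,0,0],[0,0,0],0],
    [[0.16,0,0],[0,0,0],0],
    [[0.16,0,0],[0,0,0],0],
    [[0.16,0,0],[0,0,0],0],
    [[0.16,0,0],[0,0,0],0],
    [[0.16,0,0],[0,0,0],0],
    [[0.16,0,0],[0,0,0],0],
    [[0.16,0,0],[0,0,0],0]
  ]
}}

```text
clock: 32.1
tool_pos: [0.4769, -0.3094, 0.0419]
orientation: [-57.8, 89.9, -27.7]
force: [-0.6, 0.7, 3.1]
opening: 0.0433
```

Run:
```python
from h import *
print(plane(ctrl.get_calibration("top"),[(419.5+.5)/5-.5+240,(232+.5)/5-.5+160],.011))
print(ctrl.get_obs()["tool_pos"])
for z in(.19,.067):print(shift([.5895,-.0226,z],16.5))
```

```text
[[ 0.5895 -0.0217  0.011 ]]
[ 0.4769 -0.3094  0.0419]
([-0.1291, 0.1915, 0.2414], [-76.4, -0.0, 0.1])
([-0.0061, 0.1916, 0.2413], [-76.4, -0.0, 0.1])
```

Emit:
{"api": "drive_tool", "payload": {
  "plan": [
    [[-0.02,0,0],[0,0,0],0],
    [[-0.05,0,0],[0,0,0],0],
    [[-0.08,0,0],[0,0,0],0],
    [[-0.11,0,0],[0,0,0],0],
    [[-0.13,0.013,0.016],[-5,0,0],0],
    [[-0.13,0.028,0.035],[-11,0,0],0],
    [[-0.13,0.044,0.055],[-17,0,0],0],
    [[-0.13,0.061,0.076],[-24,0,0],0],
    [[-0.13,0.078,0.098],[-31,0,0],0],
    [[-0.13,0.096,0.12],[-38,0,0],0],
    [[-0.13,0.113,0.142],[-45,0,0],0],
    [[-0.13,0.131,0.164],[-52,0,0],0],
    [[-0.13,0.148,0.186],[-59,0,0],0],
    [[-0.13,0.163,0.205],[-65,0,0],0],
    [[-0.13,0.178,0.224],[-71,0,0],0],
    [[-0.13,0.188,0.237],[-75,0,0],0],
    [[-0.13,0.1915,0.2414],[-76.4,0,0],0],
    [[-0.13,0.1915,0.2414],[-76.4,0,0],0],
    [[-0.13,0.1915,0.2414],[-76.4,0,0],0],
    [[-0.13,0.1915,0.2414],[-76.4,0,0],0]
  ]
}}

```text
clock: 33.77
tool_pos: [0.5889, -0.0233, 0.1716]
orientation: [-164.6, 89.9, -58.2]
force: [0.1, -1.0, -0.8]
opening: 0.0433
```

Run:
```python
from h import *
o=ctrl.get_obs();print(o["opening"],o["force"],shift([.5895,-.0224,.0683],16.5))
```

```text
0.04332635837680342 [ 0.0784 -0.9625 -0.7954] ([0.1223, -0.0008, 0.0008], [-0.1, -0.1, 0.0])
```

Emit:
{"api": "drive_tool", "payload": {
  "plan": [
    [[0.03,-0.0008,0.0008],[0,0,0],0],
    [[0.065,-0.0008,0.0008],[0,0,0],0],
    [[0.095,-0.0008,0.0008],[0,0,0],0],
    [[0.11,-0.0008,0.0008],[0,0,0],0],
    [[0.117,-0.0008,0.0008],[0,0,0],0],
    [[0.1225,-0.0008,0.0008],[0,0,0],0],
    [[0.1225,-0.0008,0.0008],[0,0,0],0],
    [[0.1225,-0.0008,0.0008],[0,0,0],0],
    [[0.1225,-0.0008,0.0008],[0,0,0],0.8],
    [[0.1225,-0.0008,0.0008],[0,0,0],0.8],
    [[0.1225,-0.0008,0.0008],[0,0,0],0.8],
    [[0.1225,-0.0008,0.0008],[0,0,0],0.8],
    [[0.1225,-0.0008,0.0008],[0,0,0],0.8],
    [[0.1225,-0.0008,0.0008],[0,0,0],0.8],
    [[0.085,-0.0008,0.0008],[0,0,0],1],
    [[0.04,-0.0008,0.0008],[0,0,0],1],
    [[0.0,-0.0008,0.0008],[0,0,0],1],
    [[-0.04,-0.0008,0.0008],[0,0,0],1],
    [[-0.06,-0.0008,0.0008],[0,0,0],1],
    [[-0.06,-0.0008,0.0008],[0,0,0],1]
  ]
}}

```text
clock: 35.43
tool_pos: [0.5923, -0.0221, 0.2382]
orientation: [-104.8, 89.4, 1.6]
force: [1.2, 0.6, 0.1]
opening: 0.0873
```

Emit:
{"api": "drive_tool", "payload": {
  "plan": [
    [[0,0,-0.03],[0,0,0],1],
    [[0,0,-0.06],[0,0,0],1],
    [[0,0,-0.09],[0,0,0],1],
    [[0,0,-0.12],[0,0,0],1],
    [[0,0,-0.15],[0,0,0],1],
    [[0,0,-0.18],[0,0,0],1],
    [[0,0,-0.2],[0,0,0],1],
    [[0,0,-0.2],[0,0,0],1],
    [[0,0,-0.2],[0,0,0],1],
    [[0,0,-0.2],[0,0,0],1],
    [[0,0,-0.2],[0,0,0],1],
    [[0,0,-0.2],[0,0,0],1]
  ]
}}

```text
clock: 36.43
tool_pos: [0.6488, -0.213, 0.239]
orientation: [-104.6, 89.4, 1.9]
force: [-0.1, -0.7, 1.2]
opening: 0.0876
```

Run:
```python
from h import *
k=ctrl.get_calibration("top");im=ctrl.snapshot("top");s=ctrl.snapshot("side")
for n,z in(("can_red_center",.055),("can_blue_center",.055),("can_green_center",.044),("tape",0),("driver",.01)):print(n,[(d["pixel"],d["confidence"],plane(k,d["pixel"],z)[0]) for d in ctrl.landmark_of("top",n)[:1]])
print(ctrl.landmark_of("side","module_center")[:1],ctrl.get_obs()["qvel"])
cv2.imwrite("pics/c11.png",np.vstack([cv2.resize(im[100:310,110:400],(480,348),interpolation=cv2.INTER_CUBIC),cv2.resize(s[180:370,200:420],(290,250))[:, :].copy() if 0 else cv2.resize(s[180:380,180:500],(480,250))]))
```

```text
can_red_center [([449.0, 241.7], 0.58, array([ 0.5162, -0.2938,  0.055 ]))]
can_blue_center []
can_green_center [([253.6, 118.0], 0.88, array([0.7823, 0.1424, 0.044 ]))]
tape []
driver []
[{'pixel': [320.4, 318.2], 'confidence': 0.69}] [-0.1357  0.1433 -0.0444  0.007   0.0665 -0.0281]
```

View pics/c11.png

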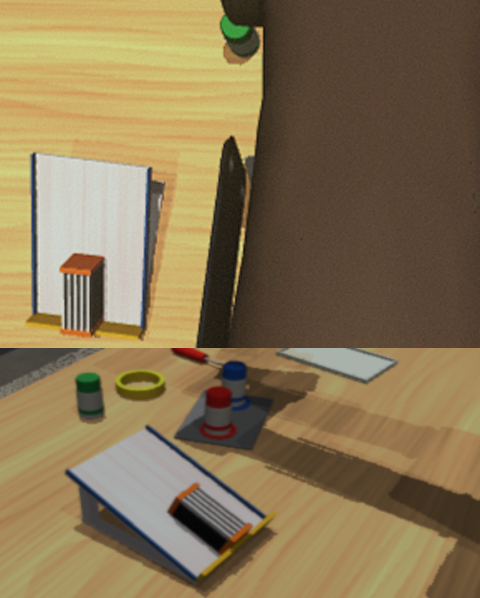

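The side view shows both cans upright on their own pads and the module at the stop. The arm hides the board from the top camera, so I'll move aside for one last check.

Emit:
{"api": "drive_tool", "payload": {
  "plan": [
    [[0,-0.03,-0.03],[0,0,0],1],
    [[0,-0.06,-0.06],[0,0,0],1],
    [[0,-0.09,-0.09],[0,0,0],1],
    [[0,-0.11,-0.12],[0,0,0],1],
    [[0,-0.13,-0.15],[0,0,0],1],
    [[0,-0.15,-0.18],[0,0,0],1],
    [[0,-0.15,-0.2],[0,0,0],1],
    [[0,-0.15,-0.2],[0,0,0],1],
    [[0,-0.15,-0.2],[0,0,0],1],
    [[0,-0.15,-0.2],[0,0,0],1],
    [[0,-0.15,-0.2],[0,0,0],1],
    [[0,-0.15,-0.2],[0,0,0],1]
  ]
}}

```text
clock: 37.83
tool_pos: [0.8493, -0.3622, 0.2428]
orientation: [-106.9, 89.3, -0.4]
force: [-0.8, -0.2, 0.1]
opening: 0.0875
```

Run:
```python
from h import *
k=ctrl.get_calibration("top");im=ctrl.snapshot("top")
for n,z in(("can_red_center",.055),("can_blue_center",.055),("module_center",.052),("can_green_center",.044),("tape",0),("driver",.01)):print(n,[(d["pixel"],d["confidence"],plane(k,d["pixel"],z)[0]) for d in ctrl.landmark_of("top",n)[:1]])
cv2.imwrite("pics/c12.png",cv2.resize(im[100:310,110:400],None,fx=2.7,fy=2.7,interpolation=cv2.INTER_CUBIC))
R=Rot.from_euler('z',-6,degrees=True);print("module expected",R.apply([-.065,0,.052])+[.489,.319,0])
```

```text
can_red_center [([280.5, 213.4], 0.82, array([0.5671, 0.0722, 0.055 ]))]
can_blue_center [([322.4, 205.1], 0.58, array([ 0.5878, -0.0185,  0.055 ]))]
module_center [([157.8, 277.7], 0.72, array([0.4218, 0.3307, 0.052 ]))]
can_green_center [([252.9, 115.6], 0.58, array([0.7878, 0.1442, 0.044 ]))]
tape [([310.8, 131.6], 0.62, array([0.7663, 0.0127, 0.    ]))]
driver [([379.4, 147.8], 0.75, array([ 0.7293, -0.1486,  0.01  ]))]
module expected [0.4244 0.3258 0.052 ]
```

View pics/c12.png

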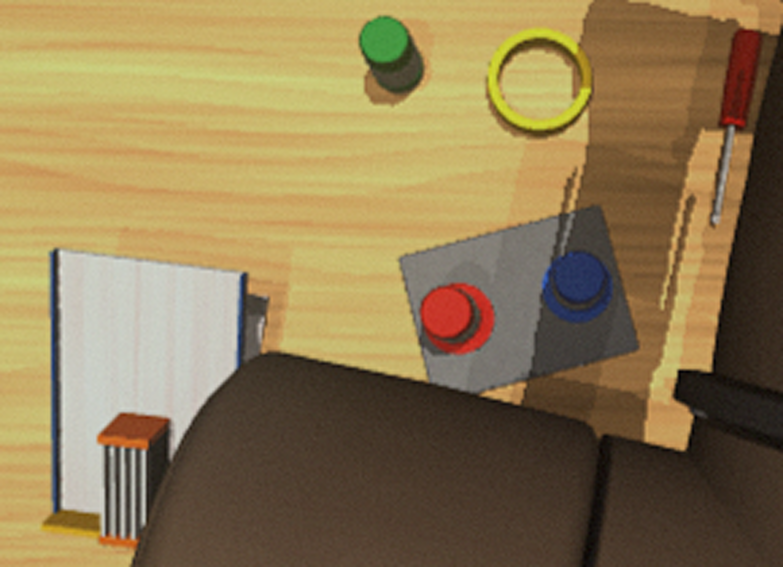

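Both caps sit within 1 px of where they started: red (275.6,215.2) and blue (324.1,202.6). The module is against the stop, and the green can, tape roll and screwdriver haven't moved. I'll hand in.

```bash
python3 -c "
from plant import ctrl
print(ctrl.close_job(), ctrl.get_obs()['clock'])"
```

```text
the job is handed in; nothing more can be done
the job is handed in; nothing more can be done
```

The job is done and handed in at about 38 s of the 128 s allowed; handing in reports no verdict. I stood both cans in the tray and released the module on the upper half of the ramp, tilted parallel to the sheet. It slid to the stop, and I put each can back on the pad of its own colour.

Last checks, before handing in:
- **Cans:** both stand upright on their own pads, with the caps within 1 px (about 2 mm) of where they started in the top view. The network's points were rougher: about 9 mm off the red pad's centre and 4 mm off the blue's. I trusted the caps and the gripper's release positions, which agree with the pads.
- **Module:** it lies lengthwise against the yellow stop, about 5 mm from its expected place by the network's point. That is mostly sideways, where 45 mm is allowed. At the last top view the arm hid part of the ramp, but the side view shows it clearly.
- **Left alone:** the green can, tape roll and screwdriver showed no visible movement in the last top picture, and the gripper was clear of everything.

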